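# Slide the bill paddle out from under the order pad and set it on its sloped rest

## Robot

A 6-joint arm with a two-finger parallel gripper is mounted at the origin on a cart in front of the work surface, level with it; the furniture and walls round the work are solid. World frame = base frame: x ahead of the robot, y to its left, z up, the work surface at z = 0. Lengths are in mm, angles in rad, forces in N, time in s.
With the tool pointing down it reaches from about 350 to 775 mm from the base axis. Payload 7.3 kg.
Tool frame: the origin (TCP) lies on the centre line of the jaws, within the pads' length; the fingertips stand finger_overhang ahead of it and the grasp point (between the pads) lies 8 mm behind it (finger_overhang is the distance from the TCP to the fingertips, in mm); z points along the fingers, y is the line along which they close (so a half turn about z gives the same grasp; the last joint's range is limited). The gripper opens to 92 mm and grips with 3 to 60 N. Pads are 19 mm wide; open, the fingers measure 130 mm over their backs; the gripper's body (75 mm by 190 mm) begins 47 mm behind the grasp point.
Start: joints at [1.056, 0.342, 1.524, -0, 1.275, -0.146], TCP at [189.247, 489.724, 237.741] pointing down, gripper open.
Joint ranges: [-2.53, 2.53], [-0.77, 2.02], [0.04, 2.7], [-1, 4.14], [0.28, 2.66], [-3.11, 3.11]. Speed limits (rad/s): [2.57, 2.57, 3.14, 3.14, 3.14, 3.14].

## Interface

Orientations are given as [roll, pitch, yaw] about the fixed x, y, z axes, in that order (R = Rz(yaw) Ry(pitch) Rx(roll)).
In Python, from plant import get_obs, capture, close_job, finger_overhang gives the robot as it stands.
- The arm moves only by the shell command python3 -m inch 'ROWS'. ROWS is JSON, one flat list of numbers, 7 for each row, row after row: the turn, a rotation vector about the tool's x, y, z scaled (see below), then the shift along the tool's x, y, z scaled (see below), then the closure, from -1 (fully open) to 1 (shut). In form: [ax, ay, az, tx, ty, tz, gripper, ax, ay, az, tx, ty, tz, gripper, ...]. A call has 1 to 10 rows; each row shifts and turns the commanded pose from where the row before left it, along the tool's axes as they then stand; what a row does not reach is not made up. The controller multiplies each number of a shift by 0.8 m and each number of a turn by 1.5 rad. A row lasts 1/12 s, in which the tool goes at most 41.7 mm and 7.16 degrees, less where a joint would pass 70% of its speed; a pose out of reach is approached as far as the arm can. A call with a number of a shift or a turn outside -1 to 1 is refused whole. A call with a gripper value outside its range is refused whole. The fingers move at their own pace and stop on an object; the grip force is fixed at half the most. Time passes only in rows, so rows that do not move let the fingers close. It gives the time, the measured TCP pose, the force, the opening and the grip force at its end, in the units of the state.
- get_obs(): the state, without advancing time (a new reading comes with each control period).
- capture(name): name is "side" or "top"; returns a dict with "image" (384x512x3 uint8, red, green, blue), "mtx" (3x3 intrinsics, pixels), "distortion" ([k1, k2, p1, p2, k3] as OpenCV has them; the pictures are not rectified), "pose" (4x4, takes a point from camera to world coordinates). Camera axes: x right, y up, looking along -z (the intrinsics and any distortion apply to the point x, -y, -z); pixel columns grow to the right and rows downward; lengths in mm; the calibration is good to about 2 mm. A picture is of the moment at which its call begins. There is no depth.
- close_job(): hands the job in; it is judged then, once.
The state is a dict: "time": time; "joint_positions": joint angles; "dq": joint speeds; "tau": joint torques, N m; "tool_pos": TCP position; "tcp_rot": TCP orientation; "contact_force": force on the tool from outside, world axes, zero at the start; "moment": the same for the moment, N m; "grip_width": finger opening in mm; "finger_force": force on a finger pad.
Only numpy, scipy, OpenCV 4.12 (cv2) and the standard library are available. Lean on these libraries where they do the work, as an engineer would, in place of code of your own. Each camera call takes 0.05 s, during which the arm holds its last target. There are 200 camera calls.

## Task

Pull the light-wood bill paddle by its handle straight out from under the order pad and the black bottle stopper on it, so that they settle in the tray with the stopper still standing on the pad; do not touch the pad or the stopper, and do not lift them. Then lay the paddle flat on the sloped rest with its handle pointing down the slope between the two brass studs and the blade on the board just above the studs, and let go. Leave everything else standing where it is.

Things in the scene. Friction and masses are not known exactly. Their poses are not given: they have to be found in the camera images.
- paddle_grip (a point): Grip point on the light-wood paddle's handle, mid-thickness. Axes: x from handle to blade, y across, z up. Flat paddle 10 mm thick, 80 g: blade 92 (x) by 66 mm, square shoulders, straight handle 26 mm wide, 106 mm long. Point is 59 mm from the shoulders. At first the blade is in the tray under the pad, the handle sticks out of the open front, its underside 8 mm above the table.
- paddle_blade (a point): Centre of the same paddle's blade, mid-thickness; 105 mm along +x from paddle_grip, same axes. The shoulders where blade meets handle are 46 mm back from it (-x).
- caddy: Fixed wooden tray, origin mid-underside, x from open front to back. Floor 8 mm thick, x -55 to 63 mm, 152 mm wide; walls 33 mm high on 3 sides. Brass posts, 10 mm thick, 50 high, at x -45, y +-50 mm: the paddle passes out between them (-x), the wider pad is held back with the stopper and drops 10 mm to the floor. Blade is clear of the pad once its centre is at x = -100 mm.
- pad: Order pad, white paper with a dark band, 125 by 75 mm, 12 mm thick, about 60 g, lying loose on the blade; its 125 mm side (own x) lies across the tray. Origin at the centre of its underside, z up.
- stopper: Black bottle stopper, 33 mm wide, 48 mm high, 60 g, standing loose on the pad on its broad round head, the narrower stem up. Origin at the centre of its foot, z up.
- rest_seat (a point): Sloped rest, fixed: wooden board 116 (x) by 90 mm on a steel stem. Point: centre of its upper face, 85 mm above the table; x up the slope (0.31 rad), y across, z out of the board. Brass studs, 8 mm thick, 19 high, at x -50, y +-26 mm. Paddle home: blade on the board, shoulders at or just above the studs, handle between them overhanging; blade centre 0 to 20 mm up-slope of this point.
- bottle: Tall wine bottle, 74 mm wide, 299 mm high; loose, to be left alone; origin at the centre of its underside.
- salt: Round wooden salt cellar with a lid, 70 mm wide, 67 mm high; loose, to be left alone; origin at the centre of its underside.
- dasher: Small dasher bottle, 47 mm wide, 138 mm high; loose, to be left alone; origin at the centre of its underside.
- mill: White pepper mill, 77 mm wide, 448 mm high; loose, to be left alone; origin at the centre of its underside.
- tin: Metal shaker tin, 74 mm wide, 156 mm high; loose, to be left alone; origin at the centre of its underside.
- glass: Short clear glass, 76 mm wide, 86 mm high; loose, to be left alone; origin at the centre of its underside.
- lemon: Yellow lemon, 83 by 58 mm, 58 mm high, lying loose, to be left alone; origin where it touches the table.
Mind the look-alikes: they are no part of the job. There is more than one size of the part that bears paddle_grip; the job needs the larger.

How it is judged (in metres and radians):
On the way:
1. the paddle is out from under the pad, and pad and stopper have settled in the tray (x of paddle_blade in the frame of caddy below -0.085 m and angle between pad's own z axis and vertical below 0.06 rad and z of pad in the frame of caddy below 0.011 m and x of pad in the frame of caddy between -0.012 and 0.03 m and y of pad in the frame of caddy between -0.02 and 0.02 m and angle between stopper's own z axis and vertical below 0.1 rad and z of stopper in the frame of pad between 0.008 and 0.016 m and horizontal distance between stopper and pad below 0.05 m), for 0.2 s.
At the end, for the whole second after the job is handed in: Paddle flat on the slope (0.08 rad), blade centre -8 to 25 mm up-slope of the seat point, 15 mm sideways, lengthwise within 0.25 rad. Pad flat on the tray floor (0.06 rad), -12 to 30 mm from the tray origin in x, 20 mm in y. Stopper upright (0.1 rad) on the pad, within 50 mm of its middle, at rest (x of paddle_blade in the frame of rest_seat between -0.008 and 0.025 m and y of paddle_blade in the frame of rest_seat between -0.015 and 0.015 m and z of paddle_blade in the frame of rest_seat between 0 and 0.01 m and angle between the x axis of paddle_blade and the x axis of rest_seat, either way round below 0.25 rad and angle between the z axis of paddle_blade and the z axis of rest_seat, either way round below 0.08 rad and angle between pad's own z axis and vertical below 0.06 rad and z of pad in the frame of caddy below 0.011 m and x of pad in the frame of caddy between -0.012 and 0.03 m and y of pad in the frame of caddy between -0.02 and 0.02 m and angle between stopper's own z axis and vertical below 0.1 rad and z of stopper in the frame of pad between 0.008 and 0.016 m and horizontal distance between stopper and pad below 0.05 m and linear speed of stopper below 0.02 m/s); the robot touches nothing.
It fails at once if the robot touches the pad or the stopper (over 1 N) (contact force between any of the fingers, the arm and pad above 1 N or contact force between any of the fingers, the arm and stopper above 1 N).
It fails at once if the stopper falls over (tilts beyond 0.6 rad) (angle between stopper's own z axis and vertical above 0.6 rad).
It fails at once if the pad is lifted (its underside more than 43 mm above the table) (z of pad in the frame of caddy above 0.043 m).
It fails at once if something standing round about is knocked over (0.4 rad) or shifted more than 40 mm (angle between any of bottle, salt, dasher, mill, tin, glass's own z axis and vertical above 0.4 rad or distance of any of bottle, salt, dasher, mill, tin, glass, lemon from where it was at the start of the episode above 0.04 m).
It also fails if it takes over 45 s, if anything falls off the work surface, if the arm or the gripper's body presses on something with over 40 N, if the wrist force passes 120 N, or if a joint passes its speed limit or range.

## Working session

There is one attempt and no reset: what is moved stays moved. The work goes in short steps, Python scripts to look and compute and a shell command to move; the robot and the scene stay as the last step left them, time stands still between calls to the robot, and variables do not carry over. Pictures are saved under pics/ and viewed, at most 10 in all, crops included, and the job is handed in when it is done.

```bash
mkdir -p pics; ls; cat > h.py <<'E'
import numpy as np, cv2
from plant import get_obs, capture, close_job, finger_overhang
def ray(c,uv):
    p=cv2.undistortPoints(np.array([[uv]],float),np.array(c["mtx"]),np.array(c["distortion"]))[0,0]
    T=np.array(c["pose"]); return T[:3,3], T[:3,:3]@np.array([p[0],-p[1],-1.])
def onz(c,uv,z):
    o,d=ray(c,uv); return (o+d*(z-o[2])/d[2]).round(1)
def proj(c,P):
    T=np.array(c["pose"]); q=(np.atleast_2d(P)-T[:3,3])@T[:3,:3]; q=q*[1,-1,-1]
    return cv2.projectPoints(q.astype(float),np.zeros(3),np.zeros(3),np.array(c["mtx"]),np.array(c["distortion"]))[0][:,0].round(1)
def two(c1,u1,c2,u2):
    o1,d1=ray(c1,u1);o2,d2=ray(c2,u2)
    s=np.linalg.lstsq(np.c_[d1,-d2],o2-o1,rcond=None)[0]
    a,b=o1+d1*s[0],o2+d2*s[1]; return ((a+b)/2).round(1),np.linalg.norm(a-b).round(1)
def save(c,f,box=None,s=1):
    im=c["image"][:,:,::-1]
    if box: im=im[box[1]:box[3],box[0]:box[2]]
    cv2.imwrite(f,cv2.resize(im,None,fx=s,fy=s,interpolation=cv2.INTER_CUBIC))
E
python3 - <<'E'
from h import *
print(finger_overhang, get_obs())
import pickle
for n in("side","top"):
    c=capture(n); save(c,f"pics/{n}0.png",s=1.5); pickle.dump(c,open(n+"0.pkl","wb")); print(n,np.array(c["pose"]).round(2).tolist(),c["mtx"])
E
```

```text
pics
11.0 {'time': 0.0, 'joint_positions': array([ 1.05600804e+00,  3.42696430e-01,  1.52501917e+00, -7.90754849e-06,
        1.27541910e+00, -1.46002877e-01]), 'dq': array([ 0.00060027,  0.00057411, -0.00096092,  0.00081815,  0.00044998,
        0.00150274]), 'tau': array([-1.77945174e-03, -4.31232190e+01, -2.44211984e+01,  7.16698333e-02,
        5.59657509e-02, -1.19008469e-04]), 'tool_pos': array([189.0379032 , 489.35800018, 237.0578561 ]), 'tcp_rot': array([-3.14006591e+00, -2.16863777e-04,  2.77280939e+00]), 'contact_force': array([1.01847829, 0.18960723, 0.05120348]), 'moment': array([0.04325029, 0.00937222, 0.00552439]), 'finger_force': 0.0, 'grip_width': 91.96051940575737}
side [[-1.0, -0.03, 0.01, 628.91], [0.02, -0.64, 0.76, 797.1], [-0.02, 0.76, 0.65, 764.83], [0.0, 0.0, 0.0, 1.0]] [[391.25307946   0.         255.15049496]
 [  0.         391.25307946 183.89849844]
 [  0.           0.           1.        ]]
top [[0.01, 0.99, -0.14, 459.18], [-1.0, 0.01, -0.03, -37.67], [-0.02, 0.14, 0.99, 1267.97], [0.0, 0.0, 0.0, 1.0]] [[368.28693965   0.         254.74687333]
 [  0.         368.28693965 194.65512889]
 [  0.           0.           1.        ]]
```

View pics/side0.png

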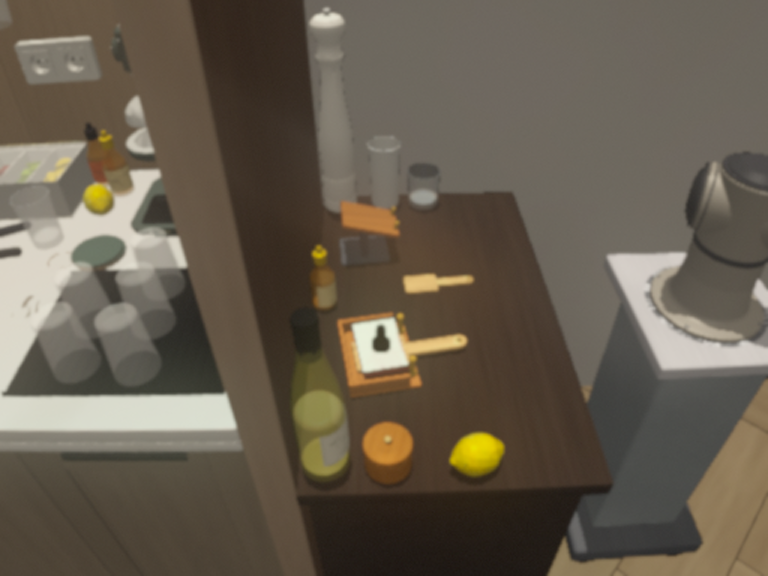

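View pics/top0.png

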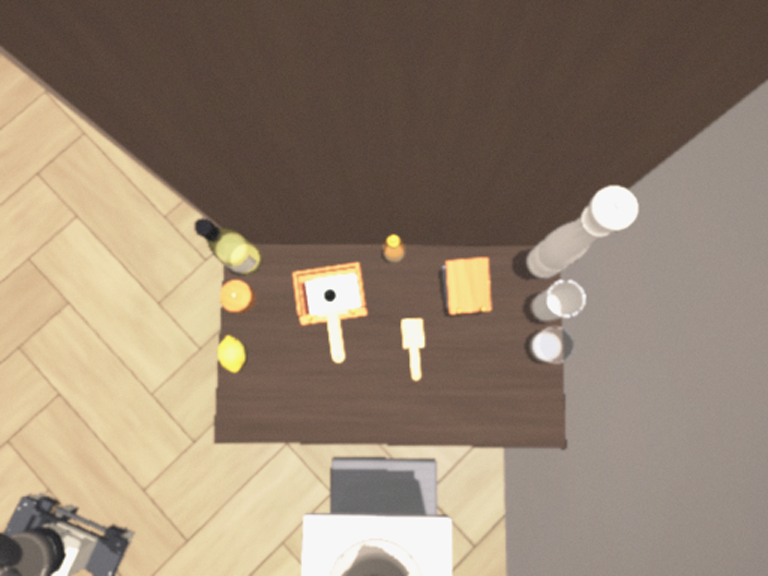

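Candidates (1.5× picture px): the large paddle in the tray, handle at top (336,340) / side (435,346), and the small look-alike lying loose, top (414,348) / side (438,283). The job's paddle is the one in the tray under the pad and stopper. The sloped rest is at top (468,286) / side (370,218). Next is one close crop to check this, plus measurements.

```bash
python3 - <<'E'
from h import *; import pickle
t=pickle.load(open("top0.pkl","rb"));s=pickle.load(open("side0.pkl","rb"))
a=cv2.resize(t["image"][160:260,185:345],None,fx=5,fy=5,interpolation=cv2.INTER_CUBIC)[:, :,::-1]
b=cv2.resize(s["image"][125:265,215:325],None,fx=4,fy=4,interpolation=cv2.INTER_CUBIC)[:, :,::-1]
cv2.imwrite("pics/ca.png",a);cv2.imwrite("pics/cb.png",b)
E
```

```text
(no output)
```

View pics/ca.png

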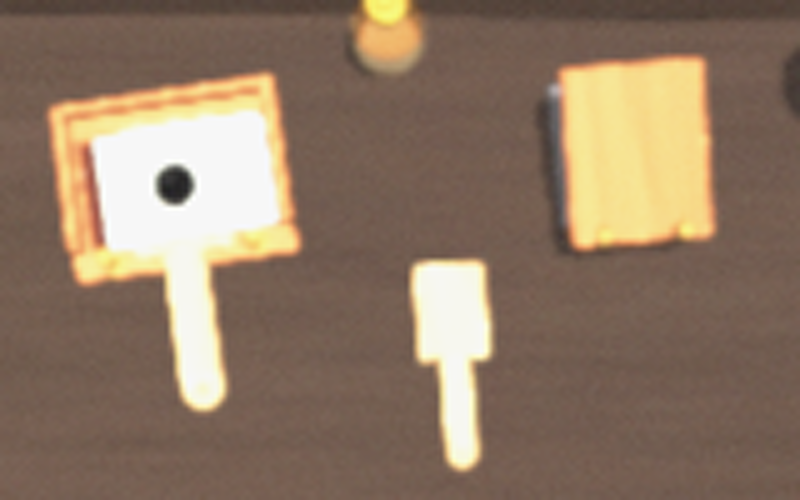

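View pics/cb.png

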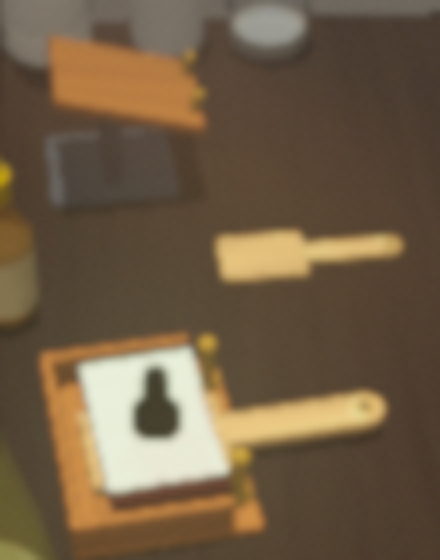

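The crops confirm it. Top crop: the tray paddle's handle runs from (187,262) to the tip at (204,411), with the stopper at (175,185). The board's corners are (560,68), (704,57), (714,237) and (570,250), with studs at (604,236) and (685,230). The small paddle at (450,370) is the look-alike.

```bash
python3 - <<'E'
from h import *; import pickle
t=pickle.load(open("top0.pkl","rb"));s=pickle.load(open("side0.pkl","rb"))
T=lambda u,v:(185+u/5-.4,160+v/5-.4); S=lambda u,v:(215+u/4-.4,125+v/4-.4)
# handle in top by mask
hsv=cv2.cvtColor(t["image"],cv2.COLOR_RGB2HSV); g=t["image"].min(2)
pts=[]
for v in range(218,238):
    r=t["image"][v,212:236].astype(int).sum(1); w=np.clip(r-380,0,None); 
    if w.sum()>500: pts.append(onz(t,(212+(w*np.arange(24)).sum()/w.sum(),v),18)); 
pts=np.array(pts); print(pts[[0,-1]],len(pts))
p=np.polyfit(pts[:,0],pts[:,1],1); print("handle y=",p,"yaw",np.arctan(p[0]))
print("tip",onz(t,T(204,411),18),"side tip",onz(s,S(387,408),18))
print("caddy",[onz(t,T(*q),z) for q,z in(((50,105),33),((272,75),33),((78,283),8),((300,250),8))])
a=.31
print("rest top", [onz(t,T(*q),z) for q,z in(((560,68),102.7),((704,57),102.7),((714,237),67.3),((570,250),67.3))])
print("studs",onz(t,T(604,236),85-50*np.sin(a)+19*np.cos(a)),onz(t,T(685,230),85-50*np.sin(a)+19*np.cos(a)))
print("studs side",two(t,T(604,236),s,S(200,97)),two(t,T(685,230),s,S(190,58)))
print("posts",two(t,T(110,265),s,S(241,458)),two(t,T(250,238),s,S(207,343)))
print("rest 2v",two(t,T(560,68),s,S(50,105)),two(t,T(704,57),s,S(50,38)),two(t,T(570,248),s,S(206,130)))
E
```

```text
[[558.4 104.   18. ]
 [494.3  92.9  18. ]] 20
handle y= [ 0.16610011 11.07815428] yaw 0.16459738588958372
tip [478.2  91.4  18. ] side tip [479.4  92.2  18. ]
caddy [array([684.1, 200.7,  33. ]), array([706.4,  49.2,  33. ]), array([564.5, 181.5,   8. ]), array([589. ,  29.1,   8. ])]
rest top [array([ 698.8, -141. ,  102.7]), array([ 706.8, -233.1,  102.7]), array([ 594.7, -244. ,   67.3]), array([ 585. , -150.5,   67.3])]
studs [ 592.2 -170.3   87.8] [ 596.7 -222.    87.8]
studs side (array([ 592. , -170.6,   84.8]), np.float64(1.1)) (array([ 597. , -222.4,   85.5]), np.float64(0.2))
posts (array([576.6, 154.1,  42.3]), np.float64(5.3)) (array([594.2,  60.1,  50.3]), np.float64(3.7))
rest 2v (array([ 700.8, -141.3,  101.3]), np.float64(3.3)) (array([ 706.4, -233.4,  100.5]), np.float64(1.6)) (array([ 587. , -150.5,   68.4]), np.float64(1.5))
```

```bash
cat >> h.py <<'E'
from scipy.spatial.transform import Rotation as Ro
def go(pos,rpy):
    o=get_obs(); R=Ro.from_euler('xyz',o["tcp_rot"]); G=Ro.from_euler('xyz',rpy)
    print("t",round(o["time"],2),"pos",o["tool_pos"].round(1),"rpy",o["tcp_rot"].round(3),"F",o["contact_force"].round(1),"w",round(o["grip_width"],1),"ff",round(o["finger_force"],1),"q",o["joint_positions"].round(2))
    d=np.array(pos)-o["tool_pos"]
    print("turn units",((R.inv()*G).as_rotvec()/1.5).round(4),"shift now",(R.inv().apply(d)/800).round(4),"shift after turn",(G.inv().apply(d)/800).round(4))
E
python3 -m inch '[0,0,-0.07,0,0,0,-1, 0,0,-0.07,0,0,0,-1, 0,0,-0.07,0,0,0,-1, 0,0,-0.07,0,0,0,-1, 0,0,-0.07,0,0,0,-1, 0,0,0,-0.024,-0.039,0,-1, 0,0,0,-0.024,-0.039,0,-1, 0,0,0,-0.024,-0.039,0,-1, 0,0,0,-0.024,-0.039,0,-1, 0,0,0,-0.024,-0.039,0,-1]'
python3 -m inch '[0,0,0,-0.024,-0.039,0,-1, 0,0,0,-0.024,-0.039,0,-1, 0,0,0,-0.024,-0.039,0,-1, 0,0,0,-0.024,-0.039,0,-1, 0,0,0,-0.024,-0.039,0,-1, 0,0,0,-0.024,-0.039,0,-1, 0,0,0,-0.024,-0.039,0,-1, 0,0,0,-0.024,-0.039,0,-1, 0,0,0,-0.024,-0.039,0,-1, 0,0,0,0,0,0,-1]'
python3 -c "from h import *; go([524,98.5,80],[3.1416,0,3.30])"
```

```text
time: 0.93
tool_pos: [308.9, 349.1, 237.5]
tcp_rot: [-3.141, -0.0, -2.985]
contact_force: [0.6, 1.2, -0.0]
grip_width: 92.0
finger_force: 0.0
time: 1.77
tool_pos: [526.1, 95.3, 237.0]
tcp_rot: [-3.14, 0.001, -2.99]
contact_force: [-1.2, -0.6, 1.1]
grip_width: 91.6
finger_force: 0.0
t 1.77 pos [526.1  95.3 237. ] rpy [-3.14e+00  1.00e-03 -2.99e+00] F [-1.2 -0.6  1.1] w 91.6 ff 0.0 q [ 0.04  0.36  1.5  -0.    1.28 -1.68]
turn units [-0.0014  0.0006 -0.0046] shift now [0.0021 0.0048 0.1962] shift after turn [0.0019 0.0044 0.1962]
```

```bash

python3 -m inch '[0,0,-0.005,0.002,0.0045,0.04,-1, 0,0,0,0,0,0.04,-1, 0,0,0,0,0,0.04,-1, 0,0,0,0,0,0.04,-1, 0,0,0,0,0,0.036,-1, 0,0,0,0,0,0,-1]'
python3 - <<'E'
from h import *
c=capture("side"); save(c,"pics/s1.png",(190,120,350,280),3.7); o=get_obs()["tool_pos"]
print(proj(c,[o,o+[0,0,-11],[524.5,98.3,18]]))
go([524.5,98.3,13.5],[3.1416,0,3.30])
E
```

```text
time: 2.27
tool_pos: [516.5, 103.4, 75.6]
tcp_rot: [3.14, -0.011, -2.978]
contact_force: [-0.6, -0.1, 0.0]
grip_width: 91.8
finger_force: 0.0
[[298.3 213.6]
 [298.1 216.7]
 [294.4 228.8]]
t 2.32 pos [518.2 103.5  78.5] rpy [ 3.141 -0.007 -2.978] F [0.  0.4 1.1] w 91.4 ff 0.0 q [ 0.05  0.53  1.71  0.    0.9  -1.68]
turn units [ 0.0006 -0.0046  0.0036] shift now [-0.0072 -0.0078  0.0812] shift after turn [-0.0067 -0.0077  0.0813]
```

View pics/s1.png

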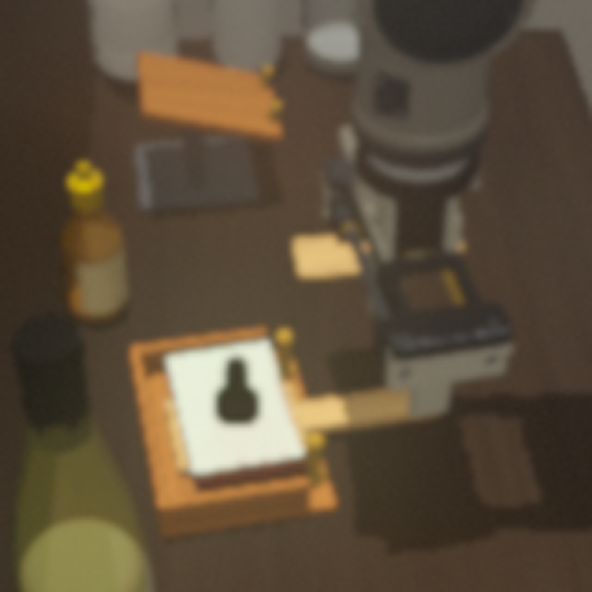

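The gripper stands above the handle, which is visible in the crop at (300–410, 410), clear of the posts and pad. I'll let it settle and then go down.

```bash

python3 -m inch '[0,0,0,0,0,0,-1,0,0,0,0,0,0,-1,0,0,0,0,0,0,-1]'
python3 -c "from h import *; go([524.5,98.3,13.5],[3.1416,0,3.30])"
```

```text
time: 2.57
tool_pos: [521.8, 103.5, 82.9]
tcp_rot: [-3.141, 0.004, -2.978]
contact_force: [0.4, -0.0, -1.2]
grip_width: 91.8
finger_force: 0.0
t 2.57 pos [521.8 103.5  82.9] rpy [-3.141  0.004 -2.978] F [ 0.4 -0.  -1.2] w 91.8 ff 0.0 q [ 0.05  0.53  1.71  0.    0.9  -1.68]
turn units [-0.0002  0.0025  0.0036] shift now [-0.0019 -0.007   0.0868] shift after turn [-0.0023 -0.007   0.0868]
```

```bash

python3 -m inch '[0,0,0.003,-0.002,-0.007,0.015,-1,0,0,0,0,0,0.015,-1,0,0,0,0,0,0.015,-1,0,0,0,0,0,0.015,-1,0,0,0,0,0,0.01,-1,0,0,0,0,0,0.005,-1,0,0,0,0,0,0,-1,0,0,0,0,0,0,-1,0,0,0,0,0,0,-1,0,0,0,0,0,0,-1]'
python3 -c "from h import *; go([524.5,98.3,13.5],[3.1416,0,3.30])"
```

```text
time: 3.4
tool_pos: [523.6, 98.2, 21.6]
tcp_rot: [-3.142, 0.001, -2.982]
contact_force: [-0.1, -0.6, 0.2]
grip_width: 91.7
finger_force: 0.0
t 3.4 pos [523.6  98.2  21.6] rpy [-3.142e+00  1.000e-03 -2.982e+00] F [-0.1 -0.6  0.2] w 91.7 ff 0.0 q [ 0.04  0.62  1.75  0.    0.77 -1.69]
turn units [-0.      0.0009  0.0005] shift now [-0.0012 -0.      0.0102] shift after turn [-0.0012 -0.      0.0102]
```

```bash

python3 -m inch '[0,0,0,-0.001,0,0.005,-1,0,0,0,0,0,0.0045,-1,0,0,0,0,0,0,-1,0,0,0,0,0,0,0.3,0,0,0,0,0,0,0.5,0,0,0,0,0,0,1,0,0,0,0,0,0,1,0,0,0,0,0,0,1,0,0,0,0,0,0,1,0,0,0,0,0,0,1]'
python3 -m inch '[0,0,0,0,0,0,1,0,0,0,0,0,0,1,0,0,0,0,0,0,1]'
python3 - <<'E'
from h import *
go([524.5,98.3,13.5],[3.1416,0,3.30])
c=capture("side"); save(c,"pics/s2.png",(200,160,350,280),4)
E
```

```text
time: 4.23
tool_pos: [523.9, 98.2, 13.4]
tcp_rot: [3.142, 0.0, -2.982]
contact_force: [-0.9, 1.2, 1.0]
grip_width: 49.6
finger_force: 0.0
time: 4.48
tool_pos: [523.9, 98.3, 13.3]
tcp_rot: [3.141, 0.0, -2.982]
contact_force: [-0.4, 0.1, 0.4]
grip_width: 30.1
finger_force: 0.0
t 4.48 pos [523.9  98.3  13.3] rpy [ 3.141  0.    -2.982] F [-0.4  0.1  0.4] w 30.1 ff 0.0 q [ 0.04  0.64  1.75  0.    0.75 -1.69]
turn units [0.0001 0.     0.0005] shift now [-0.0008 -0.0001 -0.0002] shift after turn [-0.0008 -0.0001 -0.0002]
```

View pics/s2.png

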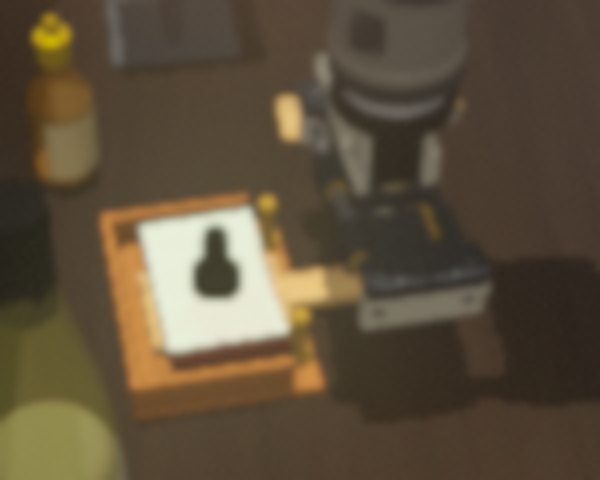

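The fingers straddle the handle at crop (360,290), and the pad and stopper are undisturbed. Next I'll finish closing, then pull slowly.

```bash

python3 -m inch '[0,0,0,0,0,0,1,0,0,0,0,0,0,1,0,0,0,0,0,0,1,0,0,0,0,0,0,1]'
python3 -m inch '[0,0,0,0.001,0,0,1,0,0,0,0.002,0,0,1,0,0,0,0.003,0,0,1,0,0,0,0.003,0,0,1,0,0,0,0.003,0,0,1,0,0,0,0.003,0,0,1,0,0,0,0.003,0,0,1,0,0,0,0.003,0,0,1,0,0,0,0.003,0,0,1,0,0,0,0.003,0,0,1]'
```

```text
time: 4.87
tool_pos: [523.8, 98.2, 13.3]
tcp_rot: [3.142, -0.0, -2.982]
contact_force: [-0.0, -0.6, 0.2]
grip_width: 25.6
finger_force: 30.0
time: 5.7
tool_pos: [502.3, 94.8, 13.4]
tcp_rot: [3.142, 0.0, -2.982]
contact_force: [0.8, 0.6, -0.3]
grip_width: 25.6
finger_force: 30.0
```

```bash

for i in 1; do :; done
python3 -m inch '[0,0,0,0.003,0,0,1,0,0,0,0.003,0,0,1,0,0,0,0.003,0,0,1,0,0,0,0.003,0,0,1,0,0,0,0.003,0,0,1,0,0,0,0.003,0,0,1,0,0,0,0.003,0,0,1,0,0,0,0.003,0,0,1,0,0,0,0.003,0,0,1,0,0,0,0.003,0,0,1]'
python3 -m inch '[0,0,0,0.003,0,0,1,0,0,0,0.003,0,0,1,0,0,0,0.003,0,0,1,0,0,0,0.003,0,0,1,0,0,0,0.003,0,0,1,0,0,0,0.003,0,0,1,0,0,0,0.003,0,0,1,0,0,0,0.003,0,0,1,0,0,0,0.003,0,0,1,0,0,0,0.003,0,0,1]'
python3 - <<'E'
from h import *
go([524.5,98.3,13.5],[3.1416,0,3.30])
c=capture("side"); save(c,"pics/s3.png",(200,160,350,280),4)
E
```

```text
time: 6.53
tool_pos: [478.7, 91.0, 13.3]
tcp_rot: [3.142, 0.0, -2.982]
contact_force: [2.1, 0.1, -2.1]
grip_width: 25.5
finger_force: 30.0
time: 7.37
tool_pos: [454.7, 87.2, 13.3]
tcp_rot: [3.141, -0.0, -2.982]
contact_force: [0.6, -0.3, -0.7]
grip_width: 25.6
finger_force: 30.0
t 7.37 pos [454.7  87.2  13.3] rpy [ 3.141 -0.    -2.982] F [ 0.6 -0.3 -0.7] w 25.6 ff 30.0 q [ 0.02  0.56  1.95  0.    0.64 -1.71]
turn units [ 0.0001 -0.0003  0.0006] shift now [-0.0884 -0.0001 -0.0003] shift after turn [-0.0884 -0.     -0.0003]
```

View pics/s3.png

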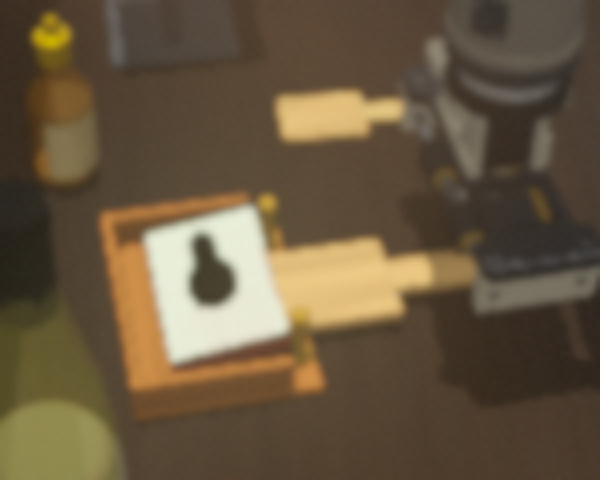

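The blade is halfway out between the posts. The pad's back edge is down on the floor and tilted slightly, with the stopper standing at crop (212,270). I'll continue slowly.

```bash

python3 -m inch '[0,0,0,0.003,0,0,1,0,0,0,0.003,0,0,1,0,0,0,0.003,0,0,1,0,0,0,0.003,0,0,1,0,0,0,0.003,0,0,1,0,0,0,0.003,0,0,1,0,0,0,0.003,0,0,1,0,0,0,0.003,0,0,1,0,0,0,0.003,0,0,1,0,0,0,0.003,0,0,1]'
python3 -m inch '[0,0,0,0.003,0,0,1,0,0,0,0.003,0,0,1,0,0,0,0.003,0,0,1,0,0,0,0.003,0,0,1,0,0,0,0.003,0,0,1,0,0,0,0.003,0,0,1,0,0,0,0.003,0,0,1,0,0,0,0.003,0,0,1,0,0,0,0.003,0,0,1,0,0,0,0.003,0,0,1]'
python3 -m inch '[0,0,0,0.003,0,0,1,0,0,0,0.003,0,0,1,0,0,0,0,0,0,1,0,0,0,0,0,0,1,0,0,0,0,0,0,1,0,0,0,0,0,0,1]'
python3 - <<'E'
from h import *
go([400,80,120],[3.1416,0,3.235])
c=capture("side"); save(c,"pics/s4.png",(200,160,350,280),4)
E
```

```text
time: 8.25
tool_pos: [431.1, 83.4, 13.3]
tcp_rot: [3.141, -0.0, -2.982]
contact_force: [-0.3, 0.3, -1.3]
grip_width: 25.6
finger_force: 30.0
time: 9.08
tool_pos: [407.5, 79.6, 13.3]
tcp_rot: [3.142, 0.0, -2.982]
contact_force: [0.1, -0.2, -1.2]
grip_width: 25.7
finger_force: 30.0
time: 9.58
tool_pos: [403.2, 78.8, 13.3]
tcp_rot: [3.142, 0.0, -2.982]
contact_force: [-0.1, 0.6, -0.5]
grip_width: 25.6
finger_force: 30.0
t 9.58 pos [403.2  78.8  13.3] rpy [ 3.142  0.    -2.982] F [-0.1  0.6 -0.5] w 25.6 ff 30.0 q [ 0.01  0.5   2.09  0.    0.56 -1.72]
turn units [0.     0.0002 0.0439] shift now [ 0.0037  0.0021 -0.1333] shift after turn [ 0.0039  0.0018 -0.1333]
```

View pics/s4.png

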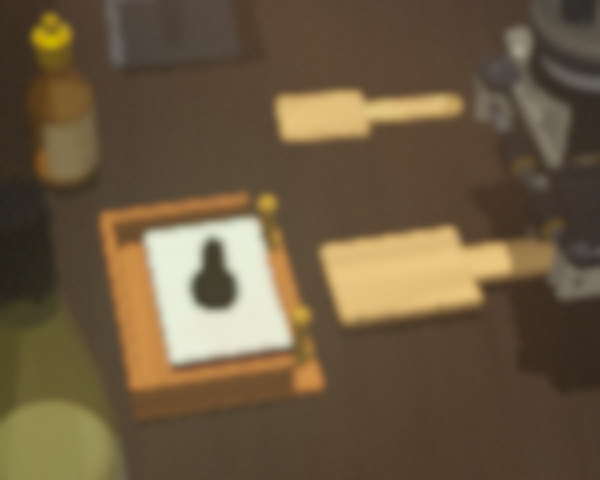

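Paddle fully out. The pad lies flat in the tray behind the posts, with the stopper upright on it at crop (215,275). Next I lift and carry the paddle over to the rest.

```bash

python3 -m inch '[0,0,0,0,0,-0.01,1,0,0,0,0,0,-0.025,1,0,0,0,0,0,-0.035,1,0,0,0,0,0,-0.035,1,0,0,0,0,0,-0.035,1,0,0,0,0,0,-0.03,1,0,0,0.022,0,0,-0.013,1,0,0,0.022,0,0,0,1,0,0,0,0,0,0,1]'
python3 -m inch '[0,0,0,-0.01,-0.02,0,1,0,0,0,-0.012,-0.035,0,1,0,0,0,-0.012,-0.04,0,1,0,0,0,-0.012,-0.04,0,1,0,0,0,-0.012,-0.04,0,1,0,0,0,-0.012,-0.04,0,1,0,0,0,-0.012,-0.04,0,1,0,0,0,-0.01,-0.035,0,1,0,0,0,0,-0.025,0,1,0,0,0,0,-0.01,0,1]'
python3 -m inch '[0,0,0,0,-0.01,0,1,0,0,0,0,0,0,1,0,0,0,0,0,0,1]'
python3 -c "from h import *; go([537.4,-202,118],[3.1416,0.31,3.235])"
```

```text
time: 10.38
tool_pos: [403.3, 78.9, 161.1]
tcp_rot: [-3.141, 0.003, -3.049]
contact_force: [-0.5, 0.2, -1.1]
grip_width: 25.5
finger_force: 30.0
time: 11.22
tool_pos: [500.5, -175.7, 159.1]
tcp_rot: [-3.142, -0.001, -3.05]
contact_force: [0.0, -0.4, -0.7]
grip_width: 25.9
finger_force: 30.0
time: 11.47
tool_pos: [500.8, -180.3, 159.6]
tcp_rot: [3.141, -0.001, -3.048]
contact_force: [-0.0, 1.2, -0.5]
grip_width: 25.7
finger_force: 30.0
t 11.47 pos [ 500.8 -180.3  159.6] rpy [ 3.141e+00 -1.000e-03 -3.048e+00] F [-0.   1.2 -0.5] w 25.7 ff 30.0 q [-0.49  0.43  1.62  0.    1.09 -2.15]
turn units [ 0.0006 -0.2071  0.    ] shift now [-0.043  -0.0313  0.0519] shift after turn [-0.0251 -0.0313  0.0626]
```

```bash

python3 -m inch '[0,-0.04,0,0,0,0,1,0,-0.06,0,0,0,0,1,0,-0.06,0,0,0,0,1,0,-0.047,0,0,0,0,1,0,0,0,-0.006,-0.007,0.012,1,0,0,0,-0.006,-0.008,0.018,1,0,0,0,-0.006,-0.008,0.018,1,0,0,0,-0.006,-0.008,0.014,1,0,0,0,0,0,0,1,0,0,0,0,0,0,1]'
python3 - <<'E'
from h import *
c=capture("side"); save(c,"pics/s5.png",(190,90,340,200),5)
o=get_obs(); R=Ro.from_euler('xyz',o["tcp_rot"]).as_matrix(); px=-R[:,0]; y=R[:,1]; z=-R[:,2]; g=o["tool_pos"]
P=[g+px*151+y*33+z*5,g+px*151-y*33+z*5,g+px*59+y*33+z*5,g+px*59-y*33+z*5,g-px*47+z*5]
print((proj(c,P)-[190,90])*5)
go([555.4,-200.4,60.8],[3.1416,0.31,3.235])
E
```

```text
time: 12.3
tool_pos: [536.5, -201.3, 118.0]
tcp_rot: [3.14, 0.309, -3.047]
contact_force: [-0.5, -0.2, -0.7]
grip_width: 25.8
finger_force: 30.0
[[227.  191.5]
 [218.5 133. ]
 [379.5 221.5]
 [364.5 162.5]
 [536.  224.5]]
t 12.35 pos [ 536.5 -201.4  118.5] rpy [ 3.141  0.31  -3.047] F [-0.3  0.1 -0.4] w 25.5 ff 30.0 q [-0.6   0.44  1.8   0.31  0.69 -2.49]
turn units [0.0007 0.     0.0006] shift now [-0.0005 -0.001   0.0759] shift after turn [-0.0005 -0.0009  0.0759]
```

View pics/s5.png

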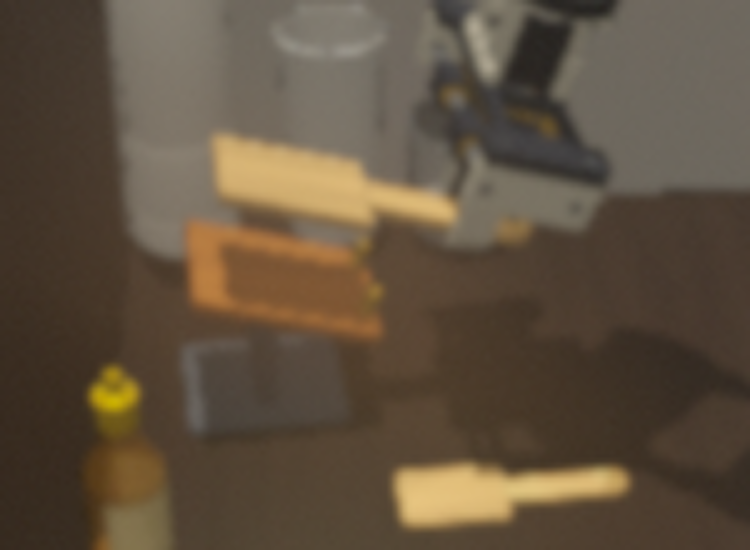

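The paddle hovers parallel to the board. Its corners at crop (213,133), (218,198) and shoulders at (363,165), (373,222) agree with the prediction to within 2–3 mm. Now I lower along the board normal.

```bash

python3 -m inch '[0,0,0,0.001,-0.001,0.008,1,0,0,0,0,0,0.014,1,0,0,0,0,0,0.014,1,0,0,0,0,0,0.012,1,0,0,0,0,0,0.009,1,0,0,0,0,0,0.006,1,0,0,0,0,0,0.004,1,0,0,0,0,0,0,1,0,0,0,0,0,0,1,0,0,0,0,0,0,1]'
python3 -c "from h import *; go([555.4,-200.4,60.8],[3.1416,0.31,3.235])"
python3 -m inch '[0,0,0,0,0,0.002,1,0,0,0,0,0,0.002,1,0,0,0,0,0,0,1,0,0,0,0,0,0.002,1,0,0,0,0,0,0,1,0,0,0,0,0,0,1]'
python3 -c "from h import *; go([555.4,-200.4,60.8],[3.1416,0.31,3.235])"
```

```text
time: 13.18
tool_pos: [552.6, -202.2, 67.4]
tcp_rot: [-3.141, 0.311, -3.048]
contact_force: [0.6, 0.7, -0.9]
grip_width: 25.9
finger_force: 30.0
t 13.18 pos [ 552.6 -202.2   67.4] rpy [-3.141  0.311 -3.048] F [ 0.6  0.7 -0.9] w 25.9 ff 30.0 q [-0.58  0.54  1.8   0.35  0.58 -2.52]
turn units [-0.0003  0.0007 -0.0001] shift now [-0.001  0.002  0.009] shift after turn [-0.001  0.002  0.009]
time: 13.68
tool_pos: [553.9, -201.9, 62.4]
tcp_rot: [3.141, 0.31, -3.048]
contact_force: [0.4, 0.0, -0.8]
grip_width: 25.6
finger_force: 30.0
t 13.68 pos [ 553.9 -201.9   62.4] rpy [ 3.141  0.31  -3.048] F [ 0.4  0.  -0.8] w 25.6 ff 30.0 q [-0.58  0.55  1.8   0.36  0.57 -2.53]
turn units [ 0.0001  0.0003 -0.0001] shift now [-0.0013  0.0017  0.0025] shift after turn [-0.0013  0.0017  0.0025]
```

```bash

python3 -m inch '[0,0,0,0,0.0015,0.0015,1,0,0,0,0,0,0.001,1,0,0,0,0,0,0,1,0,0,0,0,0,0,1]'
python3 -m inch '[0,0,0,0,0,0.0015,1,0,0,0,0,0,0,1,0,0,0,0,0,0,1]'
python3 - <<'E'
from h import *
c=capture("side"); save(c,"pics/s6.png",(190,90,340,200),5)
go([555.4,-200.4,60.8],[3.1416,0.31,3.235])
E
```

```text
time: 14.02
tool_pos: [554.4, -200.6, 60.7]
tcp_rot: [3.141, 0.311, -3.048]
contact_force: [-0.8, 0.8, 0.6]
grip_width: 25.2
finger_force: 30.0
time: 14.27
tool_pos: [554.7, -200.6, 59.7]
tcp_rot: [3.142, 0.311, -3.048]
contact_force: [-3.9, 0.2, 4.8]
grip_width: 25.6
finger_force: 30.0
t 14.32 pos [ 554.7 -200.7   59.6] rpy [ 3.142  0.311 -3.048] F [-3.6  0.4  5.3] w 25.5 ff 30.0 q [-0.58  0.55  1.81  0.36  0.57 -2.53]
turn units [-0.      0.0004 -0.0001] shift now [-0.0013  0.0002 -0.0011] shift after turn [-0.0013  0.0002 -0.0011]
```

View pics/s6.png

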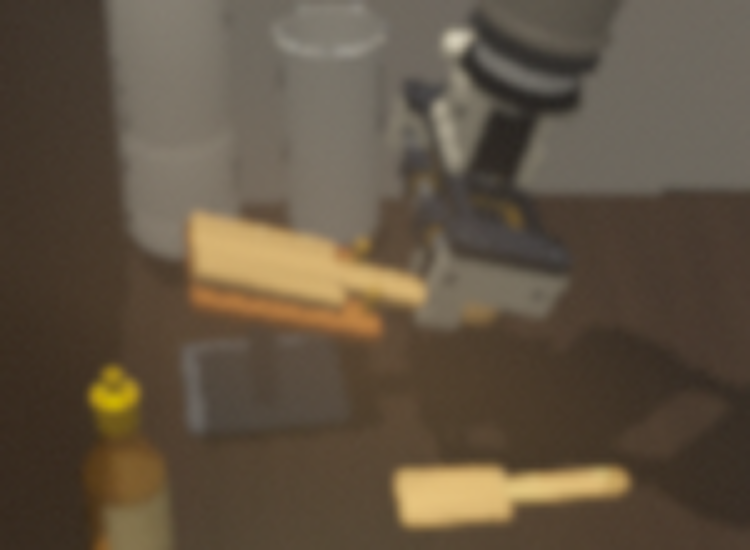

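The blade lies on the board with about 6 N contact. The near shoulder at crop (345,300) is just up-slope of the stud at (372,290). Releasing and backing off along the tool axis.

```bash

python3 -m inch '[0,0,0,0,0,-0.0007,1,0,0,0,0,0,0,1,0,0,0,0,0,0,0.3,0,0,0,0,0,0,0.2,0,0,0,0,0,0,0.1,0,0,0,0,0,0,0,0,0,0,0,0,0,0,0,0,0,0,0,0,0,0,0,0,0,0,0,0]'
python3 -m inch '[0,0,0,0,0,0,-0.2,0,0,0,0,0,0,-0.2,0,0,0,0,0,-0.01,-0.2,0,0,0,0,0,-0.02,-0.2,0,0,0,0,0,-0.03,-0.2,0,0,0,0,0,-0.03,-0.2,0,0,0,0,0,-0.03,-0.2,0,0,0,0,0,-0.02,-0.2,0,0,0,0,0,0,-0.2,0,0,0,0,0,0,-0.2]'
python3 - <<'E'
from h import *
c=capture("side"); save(c,"pics/s7.png",(190,90,340,240),4)
go([555.4,-200.4,60.8],[3.1416,0.31,3.235])
E
```

```text
time: 15.07
tool_pos: [554.6, -200.7, 59.9]
tcp_rot: [3.141, 0.311, -3.048]
contact_force: [-0.0, -0.1, -0.6]
grip_width: 45.8
finger_force: 0.0
time: 15.9
tool_pos: [520.7, -204.2, 167.7]
tcp_rot: [-3.14, 0.312, -3.048]
contact_force: [0.1, 0.8, -0.7]
grip_width: 55.0
finger_force: 0.0
t 15.95 pos [ 520.3 -203.8  166.5] rpy [ 3.142  0.311 -3.049] F [-0.3 -0.  -0.4] w 55.3 ff 0.0 q [-0.62  0.35  1.78  0.28  0.8  -2.46]
turn units [-0.0001  0.0004 -0.0002] shift now [-1.600e-03  1.000e-04  1.393e-01] shift after turn [-1.600e-03  1.000e-04  1.393e-01]
```

View pics/s7.png

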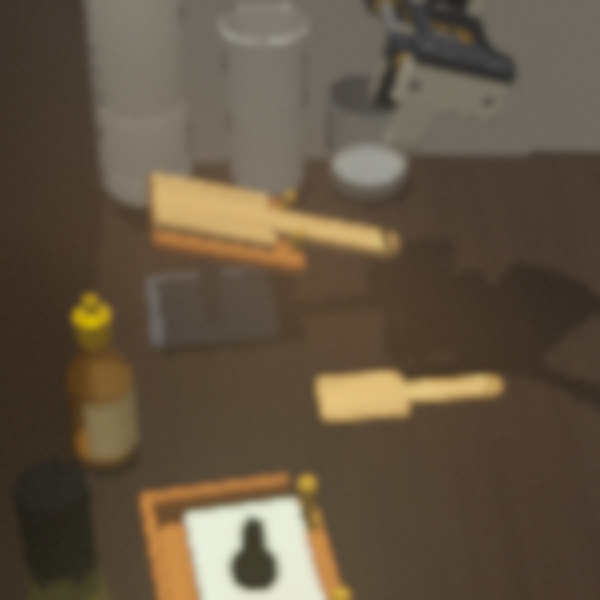

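The paddle rests on the board with its handle between the studs (tip at crop (400,240)), and the pad and stopper are standing. That was my last picture, so the remaining check is numeric.

```bash
python3 -m inch '[0,0,0,0,0,0,-0.2,0,0,0,0,0,0,-0.2]' >/dev/null; python3 - <<'E'
from h import *
c=capture("side"); a=.31;ph=.093
X=np.array([np.cos(a)*np.cos(ph),np.cos(a)*np.sin(ph),np.sin(a)]);Y=np.array([-np.sin(ph),np.cos(ph),0]);N=np.cross(X,Y);C=np.array([647,-191.8,85])
for n,uv in dict(farback=(152,174),nearback=(155,231),nearsh=(275,243),farsh=(268,192),tip=(400,238)).items():
    o,d=ray(c,(190+uv[0]/4-.4,90+uv[1]/4-.4)); p=o+d*((C+10*N-o)@N)/(d@N)-C; print(n,(p@X).round(1),(p@Y).round(1))
t=capture("top"); hs=cv2.cvtColor(t["image"],cv2.COLOR_RGB2HSV)
im=t["image"].astype(int); m=((im[:,:,2]>165)&(im[:,:,0]>230)).astype(np.uint8)
n,l,st,ce=cv2.connectedComponentsWithStats(m)
for i in range(1,n):
    x,y,w,h,ar=st[i]
    if ar>60 and 190<ce[i][0]<340 and 150<ce[i][1]<260: print(st[i],ce[i].round(1),onz(t,ce[i],20))
E
```

```text
farback 58.9 -33.4
nearback 61.4 44.5
nearsh -32.3 31.4
farsh -35.5 -39.4
tip -141.3 -8.6
[301 172  24  56 813] [312.6 193.3] [ 646.2 -202.5   20. ]
[204 183  37  29 788] [222.4 196.9] [630.5 105.4  20. ]
[268 213  15  40 368] [275.2 228. ] [526.6 -76.1  20. ]
```

```bash
python3 -c "from plant import *; print(close_job())"
```

```text
the job is handed in; nothing more can be done
None
```

I pulled the paddle out, laid it on the rest and handed the job in. My last measurements put the blade about 13 mm up-slope of the seat point, and the stopper was still standing on the flat pad in the tray; no verdict came back. I viewed 11 pictures, one over the limit of 10.

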